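# Pulse the nut mill by its bayonet lid

## Task

Get the nut mill running in pulses: first turn its speed selector one click clockwise, from one pip to two pips. Then set the winged lid into the bowl with its lugs down through the two slots until it lies fully home, and twist it clockwise against the spring to the run mark, the broad block halfway to the lock, without letting it click into the lock. The mill runs only while the lid is held there, so finish still gripping the lid at the run mark, and leave everything else on the counter where it is.

Things in the scene. Friction and masses are not known exactly. Their poses are not given: they have to be found in the camera images.
- mill: the nut and sugar mill, fixed: grey motor housing 190 (x) by 305 mm (y from -215 to +90), flat deck 85 mm above the counter, on it an open steel bowl 106 mm across outside, its rim 160 mm above the counter. Origin on the bowl's axis at counter height, z up. Two lid slots lie at its +x and -x; they are alike
- bowl_mouth (a point): centre of the bowl's opening at the top of the rim's inward lip, 160 mm above the counter; axes are the mill's. The lip is 8 mm thick and leaves an opening 85 mm across. Two slots 22 mm wide, cut through the lip at the mill's +x and -x, reach out to 98 mm across. In the track under the lip the lid's lugs can turn clockwise only; blocks stop them the other way
- slot_rib (a point): top of the thin rib (4 mm wide) outside the rim at the +x slot, 56 mm from the bowl's axis; the -x slot has one too. The wing points to the ribs when the lid goes in
- run_mark (a point): top of the broad block (14 mm wide) outside the rim, 45 degrees clockwise of the +x slot seen from above, 56 mm from the bowl's axis; its twin stands opposite. The wing points to these blocks when the lid is at the run position
- lock_mark (a point): top of the round boss (10 mm across) outside the rim, 90 degrees clockwise of the +x slot, 56 mm from the bowl's axis, with a twin facing it; about where the wing points once the lid has clicked into the lock
- switch_ring (a joint): spring ring in the track, rad, clockwise; 0 at rest, as at the start. The lugs push its dogs round: value = lid's clockwise turn from the slots less about 0.07 (0.03 to 0.12 with play). It pushes back with about 0.08 N m at 0, 0.12 at 0.72 (wing at the run mark), stiffens to about 0.4 from 0.83 on, and turns a released lid back. Past 1.13 it snaps over into the lock, about 1.45, and stays
- selector (a joint): the speed selector on the mill's deck, rad, growing clockwise seen from above: detents at 0 (one pip on the deck, where it stands at the start), 0.785 (two pips) and 1.571 (three pips). About 0.1 N m carries it over from one detent to the next; it falls the last part into the detent by itself
- selector_grip (a point): pinch point on the selector, on its axis (mill x = 0, y = -150 mm), 113 mm above the counter. The selector is a black skirt disc 52 mm across, 10 mm high, with a grip bar 44 mm long, 13 mm wide, from 10 to 38 mm above the deck. x axis along the bar to its pointer end (white tick), turning with it; at value 0 it points 45 degrees anticlockwise of the mill's +x
- lid: the mill's loose lid, black plastic with a grey wing, about 0.18 kg: plug 80 mm across, 20 mm deep; flange 108 mm across from 20 to 26 mm up; two lugs at the plug's foot (2 to 8 mm up, 16 mm wide, 93 mm over both) under the wing's ends. Origin at the underside's centre, z up, x along the wing; alike after a half turn. Starts on the counter, wing up. Home: origin 20 mm below bowl_mouth, flange on the lip
- wing_grip (a point): pinch point on the lid's upright grip wing, on the lid's axis, 46 mm above its underside; x along the wing. The wing is 64 mm long, 16 mm thick, from 26 to 60 mm above the underside. With the lid home the lugs have 4 mm of play under the lip
- choux_plate: bystander: a cream-filled choux bun on a round black dish 104 mm across, 80 mm tall overall; origin under the dish's centre
- tart_plate: bystander: a dark chocolate tart with a berry-red top on a round black dish 104 mm across, 55 mm tall overall; origin under the dish's centre
- jar_lid: bystander: a plain black storage-jar lid, a disc 92 mm across and 14 mm thick with a round knob on top (37 mm tall overall), no wing and no lugs: not the mill's lid; origin under its centre
- nut_jar: bystander: a closed storage jar of nuts, 86 mm across, 130 mm tall, steel cap; origin under its centre
- shaker: bystander: a steel sugar shaker, 70 mm across, 116 mm tall; origin under its centre
- spatula: bystander: a spatula 240 mm long lying on the counter; origin under its middle
- cake_ring: bystander: a thin steel ring mould, 80 mm across, 45 mm high; origin under its centre
- prep_bowl: bystander: a small steel bowl, 100 mm across, 45 mm high; origin under its centre
Things that resemble listed ones, but are neither listed nor needed, are in the scene too. Leave any blue or purple look-alike of the lid alone.

How it is judged:
By the outcome, as a careful person would: the job done as asked, in the order asked, and still so for the second after the job is handed in, while the arm keeps its last pose, push and grip.
It also fails if it takes over 54 s, if anything falls off the work surface, if the arm or the gripper's body presses on something with over 40 N, if the wrist force passes 120 N, or if a joint passes its speed limit or range.

## Robot

A 6-joint arm with a two-finger parallel gripper is mounted at the origin on the work surface. World frame = base frame: x ahead of the robot, y to its left, z up, the work surface at z = 0. Lengths are in m, angles in rad, forces in N, time in s.
With the tool pointing down it reaches from about 0.275 to 0.775 m from the base axis. Payload 14.6 kg.
Tool frame: the origin (TCP) lies midway between the tips of the shut fingers; the grasp point (between the pads) lies 19 mm behind it (manip.pinch_z is the distance from the TCP to the grasp point, in m); z points along the fingers, y is the line along which they close (so a half turn about z gives the same grasp; the last joint's range is limited). The gripper opens to 85 mm and grips with 20 to 120 N. Pads are 22 mm wide; open, the fingers measure 114 mm over their backs; the gripper's body (76 mm by 85 mm) begins 54 mm behind the grasp point. The pads swing forward as they close: fully open they stand 13 mm farther back than shut.
Start: joints at [1.192, 0.263, -0.048, 1.259, 0, 1.415], TCP at [0.117, 0.512, 0.231] pointing down, gripper open.
Joint ranges: [-2.65, 2.65], [-0.89, 1.7], [-1.18, 1.37], [-2.13, 2.11], [-1.35, 1.29], [-3.14, 3.14]. Speed limits (rad/s): [1.89, 1.89, 2.57, 2.79, 3.14, 3.14].

## Interface

Orientations are given as a rotation vector (axis times angle).
In Python, from station import manip, get_image, camera_params, workorder gives the robot as it stands.
- The arm moves only by the tool jog_arm, never from a script. Its argument "deltas" is a list of rows, each an object with "rot": the turn, a rotation vector about the world's x, y, z in degrees, a list of three; "travel": the shift along the world's x, y, z in mm, a list of three; "jaw": the finger opening in mm, from 0 to 85.4. In form: [{"rot": [rx, ry, rz], "travel": [tx, ty, tz], "jaw": jaw}, ...]. A call has 1 to 8 rows; each row is the pose to reach, as a shift and turn from the pose commanded when the call began; what a row does not reach only later rows make up. A row lasts 1/10 s, in which the tool goes at most 50 mm and 8.59 degrees, less where a joint would pass 70% of its speed; a pose out of reach is approached as far as the arm can. A call with a gripper value outside its range is refused whole. The fingers move at their own pace and stop on an object; the grip force is fixed at half the most. Time passes only in rows, so rows that repeat a pose let the fingers close. It gives the time, the measured TCP pose, the force, the opening and the grip force at its end, in the units of the state.
- manip.observe(): the state, without advancing time (a new reading comes with each control period).
- get_image(name): name is "scene" or "top"; returns the picture (400x640x3 uint8, blue, green, red); there is no depth.
- camera_params(name): a dict with "camera_matrix" (3x3 intrinsics, pixels), "R" (3x3) and "t" (3): a world point X has camera coordinates R X + t. Camera axes: x right, y down, z forward; pixel columns grow to the right and rows downward; lengths in m; the calibration is good to about 2 mm. A picture is of the moment at which its call begins. camera_params takes no time and is no camera call.
- workorder.sign_off(): hands the job in; it is judged then, once.
The state is a dict: "time_s": time; "q": joint angles; "dq": joint speeds; "tau": joint torques, N m; "ee_pos": TCP position; "eef_rot": TCP orientation; "wrist_force": force on the tool from outside, world axes, zero at the start; "wrist_torque": the same for the moment, N m; "width": finger opening in m; "grip_force": force on a finger pad.
Only numpy, scipy, OpenCV 4.12 (cv2) and the standard library are available. Lean on these libraries where they do the work, as an engineer would, in place of code of your own. Each camera call takes 0.05 s, during which the arm holds its last target. There are 200 camera calls.

## Working session

There is one attempt and no reset: what is moved stays moved. The work goes in short steps, Python scripts to look and compute and a tool call to move; the robot and the scene stay as the last step left them, time stands still between calls to the robot, and variables do not carry over. Pictures are saved under pics/ and viewed, at most 10 in all, crops included, and the job is handed in when it is done.

Besides the shell and the picture viewer there is one more tool, called as name([rows], argument=value, ...), one row to a line, values as JSON. jog_arm: Moves the arm, as the interface text tells. Its arguments: {"type":"object","properties":{"deltas":{"type":"array"}},"required":["deltas"]}

```bash
ls; mkdir -p pics; python3 - <<'E'
from station import manip,get_image,camera_params
import cv2,numpy as np
for n in("scene","top"):
    im=get_image(n);cv2.imwrite(f"pics/{n}0.png",im)
    p=camera_params(n);print(n,np.round(p["camera_matrix"],1).tolist(),np.round(-p["R"].T@p["t"],3),np.round(p["R"],3).tolist())
s=manip.observe();print(s["ee_pos"],s["eef_rot"],s["width"],manip.pinch_z,s["time_s"])
E
```

```text
pics
scene [[485.9, 0.0, 325.1], [0.0, 485.9, 195.3], [0.0, 0.0, 1.0]] [ 1.619 -0.431  1.125] [[0.365, 0.931, -0.008], [0.618, -0.249, -0.745], [-0.696, 0.267, -0.667]]
top [[436.8, 0.0, 322.1], [0.0, 436.8, 200.1], [0.0, 0.0, 1.0]] [ 0.465 -0.01   1.63 ] [[-0.003, -1.0, 0.016], [-0.999, 0.002, -0.054], [0.054, -0.016, -0.998]]
[0.11643695 0.51169197 0.23086918] [-3.50778868e-01 -3.12168757e+00  1.46774245e-03] 0.08546157752991852 0.0187 0.1
```

View pics/scene0.png

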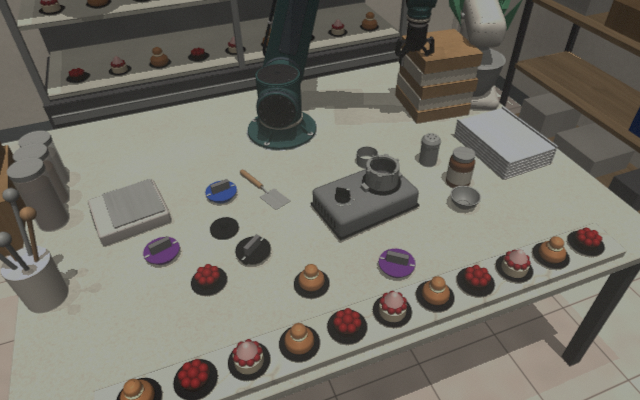

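View pics/top0.png

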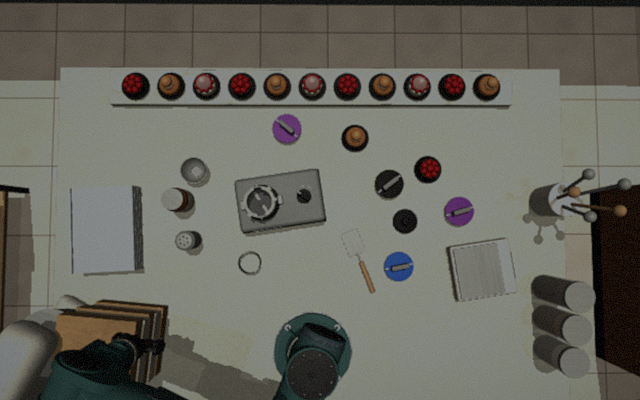

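The first view from above shows these lid candidates in the top image: black disc with a grey wing (389,184), black jar lid with a knob (405,221), blue look-alike (398,266), and purple look-alikes (459,211) and (287,128). The black disc with the grey wing fits the description. The mill's bowl is at (262,202) and its selector at (304,194). I'll check the choice and the mill in a crop.

```bash
cat > h.py <<'E'
import cv2,numpy as np
from station import manip,get_image,camera_params
def ray(n,uv):
    p=camera_params(n);K=p["camera_matrix"];R=p["R"];t=p["t"]
    uv=np.atleast_2d(uv).astype(float);d=np.c_[uv,np.ones(len(uv))]@np.linalg.inv(K).T@R
    return -R.T@t,d
def onz(n,uv,z):
    c,d=ray(n,uv);return (c+d*((z-c[2])/d[:,2])[:,None])
def proj(n,X):
    p=camera_params(n);x=np.atleast_2d(X)@np.array(p["R"]).T+p["t"];x=x@np.array(p["camera_matrix"]).T
    return x[:,:2]/x[:,2:]
E
python3 - <<'E'
import cv2,numpy as np
t=cv2.imread("pics/top0.png");s=cv2.imread("pics/scene0.png")
def z(im,x,y,w,h,W,H):
    c=cv2.resize(im[y:y+h,x:x+w],(W,H),interpolation=cv2.INTER_CUBIC);return cv2.convertScaleAbs(c,alpha=1.8,beta=10)
a=z(t,230,160,100,75,400,300);b=z(t,369,160,67,50,400,300)
c=z(s,305,145,120,90,400,300);d=z(s,225,225,67,50,400,300)
cv2.imwrite("pics/crop1.png",np.vstack([np.hstack([a,b]),np.hstack([c,d])]))
E
```

```text
(no output)
```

View pics/crop1.png

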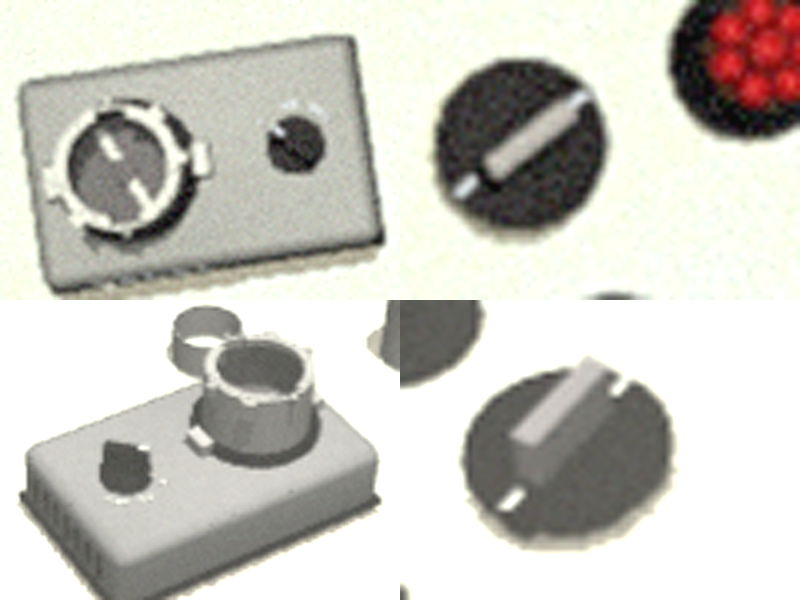

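```bash
python3 - <<'E'
from h import *
t=cv2.imread("pics/top0.png");g=cv2.cvtColor(t,cv2.COLOR_BGR2GRAY)
print("rows bowl",g[202,235:300].tolist()); print("lid row",g[184,370:410].tolist())
print("housing row",g[225,228:335].tolist())
# housing: not counter
m=(cv2.GaussianBlur(g,(3,3),0)<125).astype(np.uint8);m[:165]=0;m[240:]=0;m[:,:228]=0;m[:,335:]=0
c=max(cv2.findContours(m,0,1)[0],key=cv2.contourArea)
r=cv2.minAreaRect(c);print("housing",r)
# lid
m=(g<75).astype(np.uint8);m2=np.zeros_like(m);m2[165:206,370:409]=m[165:206,370:409]
c=max(cv2.findContours(m2,0,1)[0],key=cv2.contourArea);h=cv2.convexHull(c)
e=cv2.fitEllipse(h);P=onz("top",e[0],.023);print("lid",e,P)
w=np.zeros_like(m);cv2.drawContours(w,[h],-1,1,-1);w=cv2.erode(w,np.ones((3,3)))
ys,xs=np.nonzero(w*(g>85));W=onz("top",np.c_[xs,ys],.05)[:,:2];print(len(W),W.mean(0))
vx=cv2.fitLine(W.astype(np.float32),cv2.DIST_HUBER,0,.01,.01).ravel();print("wing yaw",np.degrees(np.arctan2(vx[1],vx[0])))
E
```

```text
rows bowl [140, 112, 71, 81, 87, 108, 127, 127, 133, 137, 132, 103, 34, 29, 46, 54, 60, 66, 66, 69, 68, 65, 65, 62, 66, 60, 71, 70, 59, 56, 64, 68, 71, 72, 60, 64, 91, 120, 122, 104, 67, 21, 25, 98, 134, 139, 126, 95, 82, 104, 103, 104, 105, 102, 104, 100, 105, 101, 103, 102, 102, 100, 108, 92, 77]
lid row [138, 136, 137, 135, 109, 43, 20, 21, 28, 25, 24, 19, 24, 24, 35, 57, 85, 102, 101, 100, 95, 85, 66, 27, 21, 11, 15, 22, 26, 19, 11, 22, 24, 65, 116, 135, 135, 137, 135, 136]
housing row [138, 135, 135, 132, 133, 139, 134, 137, 134, 140, 137, 119, 75, 77, 88, 93, 102, 98, 97, 98, 100, 101, 96, 90, 102, 99, 94, 97, 94, 98, 93, 99, 98, 102, 95, 95, 97, 97, 94, 92, 95, 94, 86, 87, 84, 83, 82, 77, 73, 75, 74, 74, 68, 63, 61, 52, 57, 48, 51, 48, 37, 43, 27, 31, 31, 28, 39, 46, 55, 60, 67, 70, 71, 72, 84, 94, 92, 100, 90, 91, 95, 93, 96, 91, 95, 93, 93, 90, 89, 89, 88, 100, 111, 111, 113, 126, 136, 138, 137, 136, 141, 135, 137, 135, 137, 134, 139]
housing ((279.71514892578125, 202.26773071289062), (59.484519958496094, 87.86699676513672), 81.46923065185547)
lid ((388.48486328125, 184.0255584716797), (28.374858856201172, 29.33205223083496), 32.440975189208984) [[ 0.61043716 -0.28267699  0.023     ]]
60 [ 0.61185996 -0.28356458]
wing yaw -52.603798
```

```bash
python3 - <<'E'
from h import *
t=cv2.imread("pics/top0.png");g=cv2.cvtColor(t,cv2.COLOR_BGR2GRAY).astype(int)
c0=np.array([261.5,201.5])
# sub-pixel bright rim: radial edges
def edges(c,lo,hi):
    out=[];inn=[]
    for a in np.radians(np.arange(0,360,4)):
        rr=np.arange(lo,hi,.25);p=c+np.c_[np.cos(a)*rr,np.sin(a)*rr]
        v=cv2.remap(g.astype(np.float32),p[:,0].astype(np.float32)[None],p[:,1].astype(np.float32)[None],1)[0]
        k=v.argmax()
        i=k
        while i>0 and v[i]>100:i-=1
        inn.append(p[i])
        i=k
        while i<len(v)-1 and v[i]>113:i+=1
        out.append(p[i])
    return np.array(out),np.array(inn)
from scipy.optimize import least_squares
o,i=edges(c0,8,21)
for nm,e in(("out",o),("in",i)):
    X=onz("top",e,.16)[:,:2]
    f=least_squares(lambda q:np.hypot(*(X-q[:2]).T)-q[2],[*X.mean(0),.05],loss="soft_l1",f_scale=.002).x
    print(nm,f,np.median(abs(np.hypot(*(X-f[:2]).T)-f[2])))
C=f[:2]
# selector dark blob
m=((g<55)*255).astype(np.uint8);n,l,st,ce=cv2.connectedComponentsWithStats(m)
for k in range(1,n):
    if 285<ce[k][0]<320 and 180<ce[k][1]<210 and st[k][4]>30:print(st[k],ce[k],onz("top",ce[k],.10))
for d in(6,8.5,11):
  a=np.radians(d);print(d,C-150e-3*np.array([-np.sin(a),np.cos(a)]))
for q in((279.7,202.3),):print("housing c",onz("top",q,.06))
a=np.radians(8.5);R=np.array([[np.cos(a),-np.sin(a)],[np.sin(a),np.cos(a)]])
print("from housing: bowl",onz("top",(279.7,202.3),.06)[0,:2]+R@[0,.0625])
# angular profile at rim marks r=56mm
th=np.arange(0,360,3);pr=[]
for d in th:
    v=[]
    for r in(.055,.057):
        p=proj("top",[C[0]+r*np.cos(np.radians(d)),C[1]+r*np.sin(np.radians(d)),.160])[0]
        v.append(cv2.remap(g.astype(np.float32),np.float32([[p[0]]]),np.float32([[p[1]]]),1)[0,0])
    pr.append(int(np.mean(v)))
print(list(zip(th.tolist(),pr)))
E
```

```text
out [0.54224647 0.17952941 0.05337878] 0.001312494685493503
in [0.54132388 0.17893798 0.04291528] 0.0007735013958462128
[297 189  14  14 151] [303.64238411 195.95364238] [[0.56187523 0.02924613 0.1       ]]
6 [0.55700315 0.02975969]
8.5 [0.56349529 0.0305856 ]
11 [0.56994523 0.0316939 ]
housing c [[0.54171859 0.1162869  0.06      ]]
from housing: bowl [0.5324805  0.17810039]
[(0, 78), (3, 81), (6, 103), (9, 112), (12, 99), (15, 94), (18, 96), (21, 102), (24, 105), (27, 106), (30, 106), (33, 103), (36, 101), (39, 102), (42, 103), (45, 101), (48, 101), (51, 101), (54, 100), (57, 101), (60, 101), (63, 101), (66, 105), (69, 101), (72, 100), (75, 102), (78, 102), (81, 102), (84, 99), (87, 95), (90, 103), (93, 125), (96, 132), (99, 131), (102, 128), (105, 125), (108, 124), (111, 129), (114, 123), (117, 94), (120, 74), (123, 70), (126, 78), (129, 80), (132, 81), (135, 91), (138, 112), (141, 129), (144, 133), (147, 130), (150, 109), (153, 70), (156, 53), (159, 46), (162, 40), (165, 42), (168, 47), (171, 47), (174, 45), (177, 46), (180, 52), (183, 65), (186, 79), (189, 91), (192, 85), (195, 55), (198, 45), (201, 49), (204, 55), (207, 56), (210, 55), (213, 56), (216, 60), (219, 59), (222, 56), (225, 53), (228, 54), (231, 60), (234, 60), (237, 56), (240, 59), (243, 61), (246, 60), (249, 65), (252, 55), (255, 55), (258, 55), (261, 52), (264, 50), (267, 53), (270, 56), (273, 97), (276, 127), (279, 124), (282, 102), (285, 74), (288, 54), (291, 43), (294, 45), (297, 47), (300, 43), (303, 48), (306, 50), (309, 49), (312, 51), (315, 83), (318, 113), (321, 127), (324, 130), (327, 129), (330, 99), (333, 60), (336, 52), (339, 52), (342, 43), (345, 47), (348, 60), (351, 65), (354, 70), (357, 74)]
```

The crop confirms the choice: a black disc with a grey wing and two white ticks, and no colour on it. The selector's pointer stands up-left at one pip. The mill's yaw is 8.5° with the bowl at (0.5415, 0.179), the selector at (0.563, 0.0305), and the lid at (0.611, -0.283) with its wing at about -52.5°. I'll go to the selector first.

jog_arm([
  {"rot": [0, 0, 66], "travel": [447, -481, 0], "jaw": 45},
  {"rot": [0, 0, 66], "travel": [447, -481, 0], "jaw": 45},
  {"rot": [0, 0, 66], "travel": [447, -481, 0], "jaw": 45},
  {"rot": [0, 0, 66], "travel": [447, -481, 0], "jaw": 45},
  {"rot": [0, 0, 66], "travel": [447, -481, 0], "jaw": 45},
  {"rot": [0, 0, 66], "travel": [447, -481, 0], "jaw": 45},
  {"rot": [0, 0, 66], "travel": [447, -481, 0], "jaw": 45},
  {"rot": [0, 0, 66], "travel": [447, -481, 0], "jaw": 45},
])

```text
time_s: 0.9
ee_pos: [0.3516, 0.2613, 0.2313]
eef_rot: [1.231, -2.89, -0.0]
wrist_force: [0.2, 0.7, -0.2]
width: 0.045
grip_force: 0.0
```

jog_arm([
  {"rot": [0, 0, 4], "travel": [200, -220, -60], "jaw": 45},
  {"rot": [0, 0, 4], "travel": [200, -220, -60], "jaw": 45},
  {"rot": [0, 0, 4], "travel": [200, -220, -60], "jaw": 45},
  {"rot": [0, 0, 4], "travel": [200, -220, -60], "jaw": 45},
  {"rot": [0, 0, 4], "travel": [200, -220, -60], "jaw": 45},
  {"rot": [0, 0, 4], "travel": [200, -220, -60], "jaw": 45},
  {"rot": [0, 0, 4], "travel": [200, -220, -60], "jaw": 45},
  {"rot": [0, 0, 4], "travel": [200, -220, -60], "jaw": 45},
])

```text
time_s: 1.7
ee_pos: [0.5509, 0.0419, 0.1705]
eef_rot: [1.321, -2.849, -0.001]
wrist_force: [1.1, 0.7, 0.1]
width: 0.0451
grip_force: 0.0
```

```bash
cat >> h.py <<'E'
from scipy.spatial.transform import Rotation as Ro
def st():
    s=manip.observe();M=Ro.from_rotvec(s["eef_rot"]).as_matrix()
    print("t",round(s["time_s"],2),"pos",np.round(np.array(s["ee_pos"])*1e3,1),"y-yaw",round(np.degrees(np.arctan2(M[1,1],M[0,1])),2),"z",np.round(M[:,2],3),"F",np.round(s["wrist_force"],1),"T",np.round(s["wrist_torque"],2),"w",round(s["width"]*1e3,1),"g",round(float(np.max(s["grip_force"])),1),"q6",round(s["q"][5],2),"dq",round(float(np.abs(s["dq"]).max()),3))
E
python3 -c "
from h import *
st()"
```

```text
t 1.7 pos [550.9  41.9 170.5] y-yaw 139.75 z [-0.002  0.    -1.   ] F [1.1 0.7 0.1] T [0.05 0.02 0.03] w 45.1 g 0.0 q6 -0.94 dq 0.04
```

jog_arm([
  {"rot": [0, 0, 3.7], "travel": [12, -11.5, 0], "jaw": 45},
  {"rot": [0, 0, 3.7], "travel": [12, -11.5, -25], "jaw": 45},
  {"rot": [0, 0, 3.7], "travel": [12, -11.5, -50], "jaw": 45},
  {"rot": [0, 0, 3.7], "travel": [12, -11.5, -71], "jaw": 45},
  {"rot": [0, 0, 3.7], "travel": [12, -11.5, -71], "jaw": 45},
])

```text
time_s: 2.2
ee_pos: [0.5607, 0.0326, 0.0987]
eef_rot: [1.416, -2.801, -0.003]
wrist_force: [-0.4, -0.3, -0.7]
width: 0.0452
grip_force: 0.0
```

```bash
python3 -c "
from h import *
st()
t=get_image('top');s=get_image('scene')
z=lambda im,x,y,w,h:cv2.convertScaleAbs(cv2.resize(im[y:y+h,x:x+w],(400,300),interpolation=2),alpha=1.8,beta=10)
cv2.imwrite('pics/sel1.png',np.hstack([z(t,270,160,80,60),z(s,305,145,80,60)]))"
```

```text
t 2.2 pos [560.7  32.6  98.7] y-yaw 143.64 z [-0.004  0.    -1.   ] F [-0.4 -0.3 -0.7] T [-0.03  0.09 -0.02] w 45.2 g 0.0 q6 -1.02 dq 0.068
```

View pics/sel1.png

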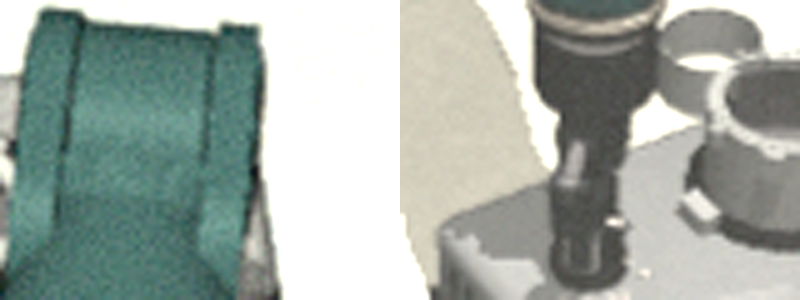

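The fingers straddle the selector bar (right crop, around (590,240)). Closing.

jog_arm([
  {"rot": [0, 0, 0], "travel": [1, -1, 0], "jaw": 5},
  {"rot": [0, 0, 0], "travel": [1, -1, 0], "jaw": 5},
  {"rot": [0, 0, 0], "travel": [1, -1, 0], "jaw": 5},
  {"rot": [0, 0, 0], "travel": [1, -1, 0], "jaw": 5},
  {"rot": [0, 0, 0], "travel": [1, -1, 0], "jaw": 5},
  {"rot": [0, 0, 0], "travel": [1, -1, 0], "jaw": 5},
])

```text
time_s: 2.9
ee_pos: [0.5649, 0.0301, 0.1017]
eef_rot: [-1.414, 2.803, -0.003]
wrist_force: [0.1, -1.5, 7.7]
width: 0.0116
grip_force: 61.3
```

```bash
python3 -c "
from h import *
st()"
```

```text
t 2.9 pos [564.9  30.1 101.7] y-yaw 143.55 z [ 0.003 -0.    -1.   ] F [ 0.1 -1.5  7.7] T [-0.11 -0.01  0.02] w 11.6 g 61.3 q6 -1.03 dq 0.002
```

jog_arm([
  {"rot": [0, 0, -7], "travel": [0, 0, 3], "jaw": 5},
  {"rot": [0, 0, -14], "travel": [0, 0, 3], "jaw": 5},
  {"rot": [0, 0, -21], "travel": [0, 0, 3], "jaw": 5},
  {"rot": [0, 0, -28], "travel": [0, 0, 3], "jaw": 5},
  {"rot": [0, 0, -35], "travel": [0, 0, 3], "jaw": 5},
  {"rot": [0, 0, -42], "travel": [0, 0, 3], "jaw": 5},
  {"rot": [0, 0, -46], "travel": [0, 0, 3], "jaw": 5},
  {"rot": [0, 0, -46], "travel": [0, 0, 3], "jaw": 5},
])

```text
time_s: 3.7
ee_pos: [0.5649, 0.0298, 0.1021]
eef_rot: [-0.202, 3.135, -0.001]
wrist_force: [15.4, -4.6, -33.8]
width: 0.0114
grip_force: 63.2
```

```bash
python3 -c "
from h import *
st()"
```

```text
t 3.7 pos [564.9  29.8 102.1] y-yaw 97.38 z [ 0.    -0.001 -1.   ] F [ 15.4  -4.6 -33.8] T [-0.76 -3.08  0.05] w 11.4 g 63.2 q6 -0.22 dq 0.067
```

jog_arm([
  {"rot": [0, 0, 0], "travel": [0, 0, -2], "jaw": 45},
  {"rot": [0, 0, 0], "travel": [0, 0, -1], "jaw": 45},
  {"rot": [0, 0, 0], "travel": [0, 0, 0], "jaw": 45},
  {"rot": [0, 0, 0], "travel": [0, 0, 30], "jaw": 45},
  {"rot": [0, 0, 0], "travel": [0, 0, 70], "jaw": 50},
  {"rot": [0, 0, -8], "travel": [10, -50, 90], "jaw": 50},
  {"rot": [0, 0, -16], "travel": [20, -100, 90], "jaw": 50},
  {"rot": [0, 0, -24], "travel": [25, -150, 70], "jaw": 50},
])

```text
time_s: 4.5
ee_pos: [0.5897, -0.1131, 0.1795]
eef_rot: [0.456, 3.102, -0.002]
wrist_force: [0.8, 1.2, -0.9]
width: 0.0497
grip_force: 0.0
```

```bash
python3 -c "
from h import *
st()
t=get_image('top');s=get_image('scene')
z=lambda im,x,y,w,h:cv2.convertScaleAbs(cv2.resize(im[y:y+h,x:x+w],(400,300),interpolation=2),alpha=1.8,beta=10)
cv2.imwrite('pics/sel2.png',np.hstack([z(t,270,160,80,60),z(s,305,145,80,60)]))"
```

```text
t 4.5 pos [ 589.7 -113.1  179.5] y-yaw 73.29 z [ 0.006 -0.002 -1.   ] F [ 0.8  1.2 -0.9] T [ 0.02 -0.05  0.  ] w 49.7 g 0.0 q6 -0.03 dq 0.748
```

View pics/sel2.png

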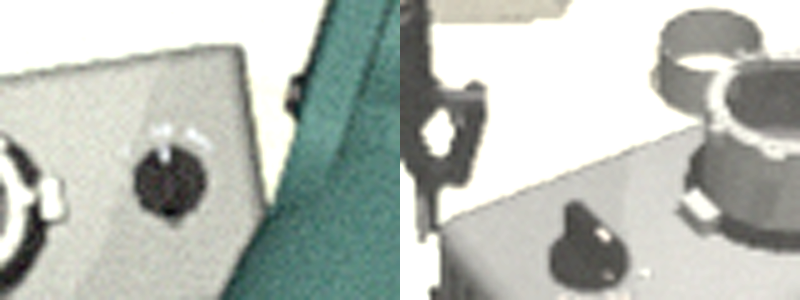

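The selector's white tick (165,140 in the left crop) now points at the middle, two-pip mark. Next, the lid.

jog_arm([
  {"rot": [0, 0, -8], "travel": [6, -45, 0], "jaw": 50},
  {"rot": [0, 0, -16], "travel": [12, -90, 0], "jaw": 50},
  {"rot": [0, 0, -24], "travel": [18, -135, -10], "jaw": 50},
  {"rot": [0, 0, -32], "travel": [21, -163, -40], "jaw": 50},
  {"rot": [0, 0, -36], "travel": [21, -163, -72], "jaw": 50},
  {"rot": [0, 0, -36], "travel": [21, -163, -72], "jaw": 50},
  {"rot": [0, 0, -36], "travel": [21, -163, -72], "jaw": 50},
])

```text
time_s: 5.3
ee_pos: [0.6089, -0.2734, 0.1054]
eef_rot: [-1.383, -2.82, -0.0]
wrist_force: [-0.4, -1.2, 0.7]
width: 0.0499
grip_force: 0.0
```

```bash
python3 -c "
from h import *
st()"
```

```text
t 5.3 pos [ 608.9 -273.4  105.4] y-yaw 37.74 z [-0.  0. -1.] F [-0.4 -1.2  0.7] T [ 0.    0.05 -0.01] w 49.9 g 0.0 q6 0.37 dq 0.03
```

jog_arm([
  {"rot": [0, 0, 0], "travel": [2, -9.5, -15], "jaw": 50},
  {"rot": [0, 0, 0], "travel": [2, -9.5, -40], "jaw": 50},
  {"rot": [0, 0, 0], "travel": [2, -9.5, -60], "jaw": 50},
  {"rot": [0, 0, 0], "travel": [2, -9.5, -73], "jaw": 50},
  {"rot": [0, 0, 0], "travel": [2, -9.5, -73], "jaw": 50},
  {"rot": [0, 0, 0], "travel": [2, -9.5, -73], "jaw": 50},
])

```text
time_s: 5.9
ee_pos: [0.6115, -0.2838, 0.0324]
eef_rot: [1.386, 2.818, -0.0]
wrist_force: [-1.3, -0.4, 0.6]
width: 0.05
grip_force: 0.0
```

```bash
python3 -c "
from h import *
st()
s=get_image('scene')
t=get_image('top')
z=lambda im,x,y,w,h:cv2.convertScaleAbs(cv2.resize(im[y:y+h,x:x+w],(400,300),interpolation=2),alpha=1.8,beta=10)
cv2.imwrite('pics/lid1.png',np.hstack([z(s,215,205,80,60),z(t,349,154,80,60)]))"
```

```text
t 5.9 pos [ 611.5 -283.8   32.4] y-yaw 37.6 z [ 0.001 -0.001 -1.   ] F [-1.3 -0.4  0.6] T [ 0.03 -0.03 -0.01] w 50.0 g 0.0 q6 0.36 dq 0.011
```

View pics/lid1.png

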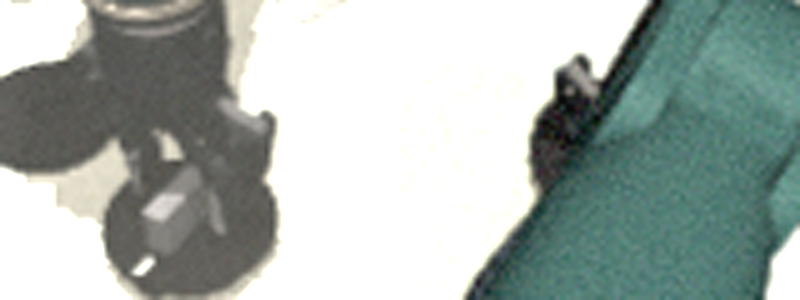

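The wing (170,215 in the left crop) stands between the two fingers. I'll grip and lift.

jog_arm([
  {"rot": [0, 0, 0], "travel": [0, 0, 0], "jaw": 6},
  {"rot": [0, 0, 0], "travel": [0, 0, 0], "jaw": 6},
  {"rot": [0, 0, 0], "travel": [0, 0, 0], "jaw": 6},
  {"rot": [0, 0, 0], "travel": [0, 0, 0], "jaw": 6},
  {"rot": [0, 0, 0], "travel": [0, 0, 0], "jaw": 6},
  {"rot": [0, 0, 0], "travel": [0, 0, 0], "jaw": 6},
  {"rot": [0, 0, 0], "travel": [0, 0, 20], "jaw": 6},
  {"rot": [0, 0, 0], "travel": [0, 0, 50], "jaw": 6},
])

```text
time_s: 6.8
ee_pos: [0.6098, -0.283, 0.0803]
eef_rot: [-1.386, -2.815, -0.001]
wrist_force: [0.5, -0.4, -1.6]
width: 0.015
grip_force: 58.7
```

```bash
python3 -c "
from h import *
st()"
```

```text
t 6.8 pos [ 609.8 -283.    80.3] y-yaw 37.56 z [-0.003  0.002 -1.   ] F [ 0.5 -0.4 -1.6] T [-0.04 -0.09 -0.01] w 15.0 g 58.7 q6 0.36 dq 0.7
```

jog_arm([
  {"rot": [0, 0, 0], "travel": [0, 0, 45], "jaw": 6},
  {"rot": [0, 0, 0], "travel": [0, 0, 90], "jaw": 6},
  {"rot": [0, 0, 6], "travel": [-2, 20, 135], "jaw": 6},
  {"rot": [0, 0, 14], "travel": [-8, 55, 165], "jaw": 6},
  {"rot": [0, 0, 22], "travel": [-15, 98, 170], "jaw": 6},
  {"rot": [0, 0, 30], "travel": [-22, 142, 170], "jaw": 6},
  {"rot": [0, 0, 38], "travel": [-28, 188, 170], "jaw": 6},
  {"rot": [0, 0, 46], "travel": [-35, 234, 170], "jaw": 6},
])

```text
time_s: 7.6
ee_pos: [0.5753, -0.0481, 0.2514]
eef_rot: [-0.168, -3.137, -0.0]
wrist_force: [1.7, 1.0, -1.5]
width: 0.0152
grip_force: 58.8
```

jog_arm([
  {"rot": [0, 0, 5], "travel": [-6, 40, 0], "jaw": 6},
  {"rot": [0, 0, 10], "travel": [-12, 80, 0], "jaw": 6},
  {"rot": [0, 0, 15], "travel": [-18, 120, 0], "jaw": 6},
  {"rot": [0, 0, 15], "travel": [-24, 160, 0], "jaw": 6},
  {"rot": [0, 0, 15], "travel": [-30, 195, 0], "jaw": 6},
  {"rot": [0, 0, 15], "travel": [-34, 215, 0], "jaw": 6},
  {"rot": [0, 0, 15], "travel": [-35, 225, 0], "jaw": 6},
  {"rot": [0, 0, 15], "travel": [-35, 225, 0], "jaw": 6},
])

```text
time_s: 8.4
ee_pos: [0.5408, 0.176, 0.2513]
eef_rot: [0.237, -3.132, 0.0]
wrist_force: [0.3, 0.2, -1.2]
width: 0.0149
grip_force: 58.8
```

```bash
python3 -c "
from h import *
st()
s=get_image('scene')
t=get_image('top');cv2.imwrite('pics/s3.png',s);cv2.imwrite('pics/t3.png',t)
z=lambda im,x,y,w,h:cv2.convertScaleAbs(cv2.resize(im[y:y+h,x:x+w],(400,300),interpolation=2),alpha=1.8,beta=10)
u=proj('scene',[.54,.18,.2])[0];v=proj('top',[.54,.18,.2])[0];print(u,v)
cv2.imwrite('pics/hold1.png',np.hstack([z(s,int(u[0])-60,int(u[1])-45,120,90),z(t,int(v[0])-60,int(v[1])-45,120,90)]))"
```

```text
t 8.4 pos [540.8 176.  251.3] y-yaw 98.64 z [-0. -0. -1.] F [ 0.3  0.2 -1.2] T [-0.02  0.03  0.03] w 14.9 g 58.8 q6 0.02 dq 0.035
[383.2234332  153.94933837] [256.74308244 200.77537779]
```

View pics/hold1.png

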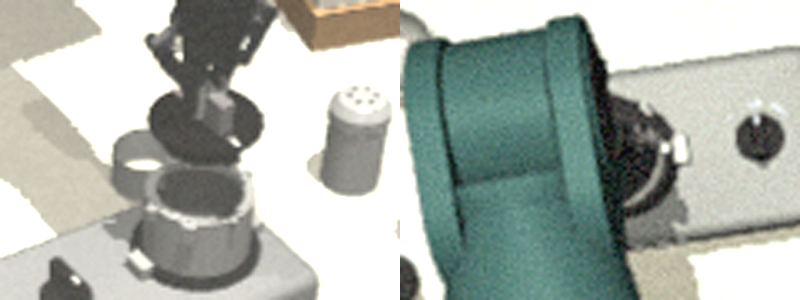

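The lid hangs level in the grip above the bowl. In the left crop the front white tick is at (237,142) and the rim is below it at (200,185). I'll measure the lid's offset in the hand.

```bash
python3 - <<'E'
from h import *
t0=cv2.cvtColor(cv2.imread("pics/top0.png"),6).astype(float);s0=cv2.cvtColor(cv2.imread("pics/scene0.png"),6).astype(float);s3=cv2.cvtColor(cv2.imread("pics/s3.png"),6).astype(float)
def tick(g,c,r=3):
    x,y=np.round(c).astype(int);p=g[y-r:y+r+1,x-r:x+r+1];w=np.clip(p-p.min()-.5*(p.max()-p.min()),0,None)
    Y,X=np.mgrid[y-r:y+r+1,x-r:x+r+1];return np.array([(w*X).sum(),(w*Y).sum()])/w.sum()
a=tick(t0,(380,191));b=tick(t0,(399,176.5),2)
A,B=onz("top",[a,b],.0265)[:,:2];print("top ticks",a,b,A,B,np.linalg.norm(A-B)/2,(A+B)/2,np.degrees(np.arctan2(*(B-A)[::-1])))
# scene0 ticks: crop d origin (225,225), scale 6 (crop px offset y 300)
a2=tick(s0,(225+112/5.97,225+198/6));b2=tick(s0,(225+222/5.97,225+88/6),2)
C,D=onz("scene",[a2,b2],.0265)[:,:2];print("scene ticks",a2,b2,C,D,np.linalg.norm(C-D)/2,(C+D)/2,np.degrees(np.arctan2(*(D-C)[::-1])))
u=np.array([383-60+237*.3,153-45+142*.3]);k=tick(s3,u,2)
K=onz("scene",k,.2513-.0324+.0265)[0,:2];print("now tick",k,K,"rel tcp",K-[.5408,.176])
# expected: lid on axis of TCP, front tick at radius r along wing yaw 8.6
for r in(.046,.048,.05):print(r,r*np.array([np.cos(np.radians(8.6)),np.sin(np.radians(8.6))]))
E
```

```text
top ticks [379.22881356 191.04237288] [399.08061002 175.7211329 ] [ 0.5841917  -0.24756055] [ 0.64088886 -0.32171942] 0.04667468843500238 [ 0.61254028 -0.28463999] -52.60076896657467
scene ticks [243.29795918 258.        ] [261.67653759 238.81776765] [ 0.641725   -0.31892191] [ 0.58693196 -0.24689835] 0.04524839838914603 [ 0.61432848 -0.28291013] 127.26261952466209
now tick [393.71493213 150.82352941] [0.59080157 0.18631496] rel tcp [0.05000157 0.01031496]
0.046 [0.04548279 0.00687863]
0.048 [0.04746031 0.0071777 ]
0.05 [0.04943782 0.00747677]
```

jog_arm([
  {"rot": [0, 0, 0], "travel": [-1.5, 2.8, -20], "jaw": 6},
  {"rot": [0, 0, 0], "travel": [-1.5, 2.8, -40], "jaw": 6},
  {"rot": [0, 0, 0], "travel": [-1.5, 2.8, -52], "jaw": 6},
  {"rot": [0, 0, 0], "travel": [-1.5, 2.8, -52], "jaw": 6},
  {"rot": [0, 0, 0], "travel": [-1.5, 2.8, -52], "jaw": 6},
])

```text
time_s: 9.0
ee_pos: [0.5398, 0.1773, 0.1998]
eef_rot: [-0.233, 3.133, -0.0]
wrist_force: [0.2, 0.1, -0.6]
width: 0.0154
grip_force: 58.8
```

```bash
python3 - <<'E'
from h import *
st()
s=get_image('scene');cv2.imwrite('pics/s4.png',s)
u=proj('scene',[.54,.18,.18])[0];x,y=int(u[0])-32,int(u[1])-26;print(x,y)
im=cv2.convertScaleAbs(cv2.resize(s[y:y+48,x:x+64],(800,600),interpolation=2),alpha=1.8,beta=10)
# predicted: rim outer circle, z=.16, in blue; flange underside if centred on TCP, red
e=np.array(manip.observe()["ee_pos"]);th=np.radians(np.arange(0,360,10))
for c,r,z,col in((np.array([.5418,.1792]),.053,.16,(255,0,0)),(np.array([.5418,.1792]),.054,e[2]-.0324+.026,(0,0,255))):
    P=proj('scene',np.c_[c[0]+r*np.cos(th),c[1]+r*np.sin(th),0*th+z])
    for p in P:cv2.circle(im,tuple(int(v) for v in (p-[x,y]+.5)*12.5),2,col,-1)
cv2.imwrite('pics/near1.png',im)
E
```

```text
t 9.0 pos [539.8 177.3 199.8] y-yaw 98.49 z [ 0. -0. -1.] F [ 0.2  0.1 -0.6] T [0.   0.03 0.02] w 15.4 g 58.8 q6 0.03 dq 0.015
350 132
```

View pics/near1.png

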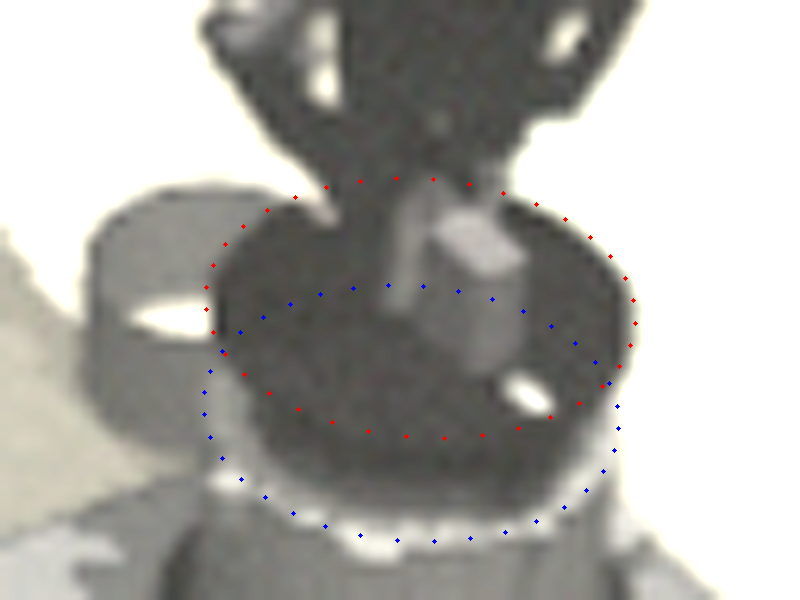

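The image shows the lid's flange (left edge x≈214, right edge x≈633) within about 1 mm of the predicted centred circle, and the rim (front at y≈545) matches the estimate too. I'll lower gently.

jog_arm([
  {"rot": [0, 0, 0], "travel": [0, 0.5, -3], "jaw": 6},
  {"rot": [0, 0, 0], "travel": [0, 0.5, -6], "jaw": 6},
  {"rot": [0, 0, 0], "travel": [0, 0.5, -9], "jaw": 6},
  {"rot": [0, 0, 0], "travel": [0, 0.5, -11], "jaw": 6},
  {"rot": [0, 0, 0], "travel": [0, 0.5, -13], "jaw": 6},
  {"rot": [0, 0, 0], "travel": [0, 0.5, -13], "jaw": 6},
])

```text
time_s: 9.65
ee_pos: [0.5393, 0.1787, 0.1862]
eef_rot: [0.235, -3.132, 0.0]
wrist_force: [-0.4, 0.8, -2.1]
width: 0.0149
grip_force: 58.8
```

```bash
python3 -c "
from h import *
st()"
```

```text
t 9.65 pos [539.3 178.7 186.2] y-yaw 98.57 z [-0. -0. -1.] F [-0.4  0.8 -2.1] T [-0.06 -0.04 -0.06] w 14.9 g 58.8 q6 0.03 dq 0.008
```

Underside is at about 154 mm, so it is in the mouth with no contact force. Continue to home.

jog_arm([
  {"rot": [0, 0, 0], "travel": [0, 0, -3], "jaw": 6},
  {"rot": [0, 0, 0], "travel": [0, 0, -6], "jaw": 6},
  {"rot": [0, 0, 0], "travel": [0, 0, -9], "jaw": 6},
  {"rot": [0, 0, 0], "travel": [0, 0, -11], "jaw": 6},
  {"rot": [0, 0, 0], "travel": [0, 0, -13], "jaw": 6},
  {"rot": [0, 0, 0], "travel": [0, 0, -14], "jaw": 6},
  {"rot": [0, 0, 0], "travel": [0, 0, -14], "jaw": 6},
])

```text
time_s: 10.35
ee_pos: [0.5394, 0.1786, 0.1723]
eef_rot: [0.234, -3.133, 0.0]
wrist_force: [-0.3, -0.0, -1.7]
width: 0.0151
grip_force: 59.0
```

```bash
python3 -c "
from h import *
st()"
```

```text
t 10.35 pos [539.4 178.6 172.3] y-yaw 98.56 z [-0. -0. -1.] F [-0.3 -0.  -1.7] T [-0.02  0.02 -0.  ] w 15.1 g 59.0 q6 0.03 dq 0.005
```

Almost home. I'll press on lightly until it seats.

jog_arm([
  {"rot": [0, 0, 0], "travel": [0, 0, -1], "jaw": 6},
  {"rot": [0, 0, 0], "travel": [0, 0, -1.5], "jaw": 6},
  {"rot": [0, 0, 0], "travel": [0, 0, -2], "jaw": 6},
  {"rot": [0, 0, 0], "travel": [0, 0, -2], "jaw": 6},
])

```text
time_s: 10.75
ee_pos: [0.5395, 0.1787, 0.172]
eef_rot: [-0.234, 3.131, 0.0]
wrist_force: [-7.1, -1.6, 18.7]
width: 0.0151
grip_force: 61.9
```

```bash
python3 -c "
from h import *
st()"
```

```text
t 10.75 pos [539.5 178.7 172. ] y-yaw 98.56 z [ 0.002  0.    -1.   ] F [-7.1 -1.6 18.7] T [-0.32  1.42 -0.03] w 15.1 g 61.9 q6 0.03 dq 0.001
```

Seated: 18.7 N upward at z = 172.0, which matches home. I'll ease the push and twist clockwise.

jog_arm([
  {"rot": [0, 0, -3], "travel": [0, 0.1, 1.5], "jaw": 6},
  {"rot": [0, 0, -9], "travel": [0, 0.3, 1.5], "jaw": 6},
  {"rot": [0, 0, -15], "travel": [0.1, 0.5, 1.5], "jaw": 6},
  {"rot": [0, 0, -21], "travel": [0.2, 0.7, 1.5], "jaw": 6},
  {"rot": [0, 0, -27], "travel": [0.2, 0.9, 1.5], "jaw": 6},
  {"rot": [0, 0, -33], "travel": [0.3, 1.1, 1.5], "jaw": 6},
  {"rot": [0, 0, -38], "travel": [0.4, 1.3, 1.5], "jaw": 6},
  {"rot": [0, 0, -38], "travel": [0.4, 1.3, 1.5], "jaw": 6},
])

```text
time_s: 11.55
ee_pos: [0.5399, 0.1797, 0.1721]
eef_rot: [0.8, 3.037, -0.001]
wrist_force: [-0.9, -3.0, -0.1]
width: 0.0151
grip_force: 59.2
```

```bash
python3 -c "
from h import *
st()"
```

```text
t 11.55 pos [539.9 179.7 172.1] y-yaw 60.48 z [ 0.    -0.001 -1.   ] F [-0.9 -3.  -0.1] T [-0.62  0.12  0.09] w 15.1 g 59.2 q6 0.69 dq 0.107
```

jog_arm([
  {"rot": [0, 0, -3], "travel": [0, 0.1, 0], "jaw": 6},
  {"rot": [0, 0, -6], "travel": [0.1, 0.2, 0], "jaw": 6},
  {"rot": [0, 0, -7], "travel": [0.1, 0.3, 0], "jaw": 6},
  {"rot": [0, 0, -7], "travel": [0.1, 0.3, 0], "jaw": 6},
  {"rot": [0, 0, -7], "travel": [0.1, 0.3, 0], "jaw": 6},
])

```text
time_s: 12.05
ee_pos: [0.5399, 0.1801, 0.1721]
eef_rot: [0.979, 2.985, -0.001]
wrist_force: [-2.1, -4.7, 3.4]
width: 0.0147
grip_force: 59.7
```

```bash
python3 - <<'E'
from h import *
st()
s=get_image('scene');cv2.imwrite('pics/s5.png',s)
u=proj('scene',[.54,.18,.18])[0];x,y=int(u[0])-36,int(u[1])-30
im=cv2.convertScaleAbs(cv2.resize(s[y:y+54,x:x+72],(800,600),interpolation=2),alpha=1.8,beta=10)
c=np.array([.5418,.1792])
for d,col in((8.5,(255,0,0)),(-36.5,(0,0,255)),(-81.5,(0,160,0))):
    for r in(.0465,.056):
        z=.1665 if r<.05 else .16
        p=proj('scene',[c[0]+r*np.cos(np.radians(d)),c[1]+r*np.sin(np.radians(d)),z])[0]
        cv2.circle(im,tuple(int(v) for v in (p-[x,y]+.5)*11.1),3,col,-1)
cv2.imwrite('pics/run1.png',im)
E
```

```text
t 12.05 pos [539.9 180.1 172.1] y-yaw 53.67 z [ 0. -0. -1.] F [-2.1 -4.7  3.4] T [-0.91  0.43  0.12] w 14.7 g 59.7 q6 0.81 dq 0.005
```

View pics/run1.png

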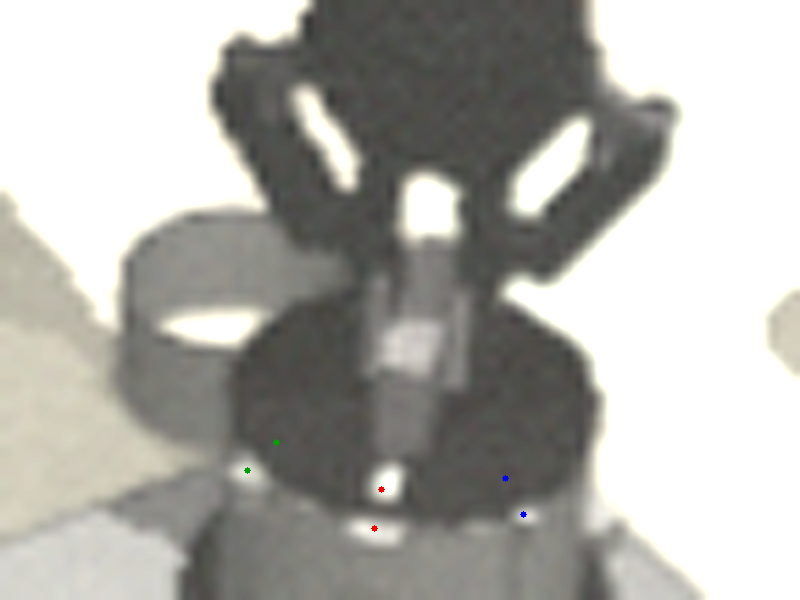

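The flange lies flush on the rim. The tick (387,484) points at the broad block (376,530), perhaps 1° short, and the push-back of 0.12 N m matches the run position. I'll add 1° and hold.

jog_arm([
  {"rot": [0, 0, -1], "travel": [0, 0, 0], "jaw": 6},
  {"rot": [0, 0, -1], "travel": [0, 0, 0], "jaw": 6},
  {"rot": [0, 0, -1], "travel": [0, 0, 0], "jaw": 6},
  {"rot": [0, 0, -1], "travel": [0, 0, 0], "jaw": 6},
  {"rot": [0, 0, -1], "travel": [0, 0, 0], "jaw": 6},
])

```text
time_s: 12.6
ee_pos: [0.5401, 0.1802, 0.1721]
eef_rot: [1.007, 2.975, -0.0]
wrist_force: [-1.6, -4.4, 6.0]
width: 0.0149
grip_force: 59.9
```

```bash
python3 -c "
from h import *
st()
a=cv2.cvtColor(cv2.imread('pics/scene0.png'),6);b=cv2.cvtColor(get_image('scene'),6)
m=(cv2.absdiff(cv2.GaussianBlur(a,(3,3),0),cv2.GaussianBlur(b,(3,3),0))>25).astype('uint8')
n,l,s,c=cv2.connectedComponentsWithStats(m)
print([(s[k].tolist()) for k in range(1,n) if s[k][4]>12])"
```

```text
t 12.6 pos [540.1 180.2 172.1] y-yaw 52.59 z [ 0. -0. -1.] F [-1.6 -4.4  6. ] T [-0.95  0.29  0.15] w 14.9 g 59.9 q6 0.83 dq 0.001
[[262, 0, 140, 61, 5190], [405, 0, 33, 57, 751], [408, 11, 6, 7, 26], [408, 25, 8, 9, 38], [402, 34, 4, 5, 14], [370, 50, 26, 13, 205], [406, 55, 10, 12, 41], [291, 56, 16, 4, 30], [315, 57, 46, 15, 359], [300, 61, 113, 115, 5135], [299, 68, 5, 6, 23], [257, 83, 7, 8, 29], [243, 90, 15, 32, 335], [302, 107, 63, 71, 2270], [270, 125, 22, 4, 52], [380, 158, 5, 4, 18], [344, 189, 6, 5, 20], [234, 234, 38, 34, 976]]
```

The only differences from the first picture are the arm, its shadow, the lid's old place, the selector and the bowl; the other things on the counter have not moved. Handing in.

```bash
python3 -c "
from station import workorder
print(workorder.sign_off())"
```

```text
the job is handed in; nothing more can be done
None
```

I handed the job in at about 12.7 s: the selector is at two pips, and the lid is fully home and held in the gripper at the run mark, about 46° clockwise and short of the lock.

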